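# Roll down a laminate drawer facing

### The arm

A 7-joint arm with a two-finger parallel gripper is mounted at the origin on the work surface. World frame = base frame: x ahead of the robot, y to its left, z up, the work surface at z = 0. Lengths are in mm, angles in rad, forces in N, time in s.
With the tool pointing down it reaches from about 425 to 875 mm from the base axis. Payload 9.9 kg.
Tool frame: the origin (TCP) lies at the very end of the fingers, on their centre line; the grasp point (between the pads) lies 19 mm behind it (bot.tcp_to_grasp is the distance from the TCP to the grasp point, in mm); z points along the fingers, y is the line along which they close (so a half turn about z gives the same grasp; the last joint's range is limited). The gripper opens to 85 mm and grips with 20 to 120 N. Pads are 22 mm wide; open, the fingers measure 114 mm over their backs; the gripper's body (76 mm by 85 mm) begins 54 mm behind the grasp point. The pads swing forward as they close: fully open they stand 13 mm farther back than shut.
Start: joints at [-1.325, 0.576, 0.025, 1.437, -0.015, 1.129, -0.057], TCP at [218.594, 638.628, 231.289] pointing down, gripper open.
Joint ranges: [-2.76, 2.76], [-0.34, 2.15], [-1.52, 1.57], [0.19, 2.46], [-1.09, 4.23], [0.17, 1.99], [-2.82, 2.82]. Speed limits (rad/s): [2.22, 2.22, 3.01, 3.01, 3.14, 3.14, 3.14].

### API

Orientations are given as a unit quaternion [w, x, y, z].
In Python, from cell import bot, get_image, camera_info gives the robot as it stands. The module is installed in compiled form; this text tells all that it offers.
- The arm moves only by the shell command python3 -m pendant 'ROWS'. ROWS is JSON, a list of rows, each a list of 5 numbers: the shift along the world's x, y, z in m, then the turn about the world's z in rad, then the finger opening in m, from 0 to 0.0854. A call has 1 to 8 rows; each row shifts and turns the commanded pose from where the row before left it; what a row does not reach is not made up. A row lasts 1/10 s, in which the tool goes at most 50 mm and 8.59 degrees, less where a joint would pass 70% of its speed; a pose out of reach is approached as far as the arm can. A call is refused whole if a number of a shift passes 0.05 or a number of a turn 0.15, either way. A call with a gripper value outside its range is refused whole. The fingers move at their own pace and stop on an object; the grip force is fixed at half the most. Time passes only in rows, so rows that do not move let the fingers close. It gives the time, the measured TCP pose, the force, the opening and the grip force at its end, in the units of the state.
- bot.observe(): the state, without advancing time (a new reading comes with each control period).
- get_image(name): name is "scene" or "side" or "wrist"; returns (picture, depth): 384x512x3 uint8, red, green, blue; 384x512 float32, mm along the optical axis (not along the pixel's ray), 0 where there is no reading.
- camera_info(name): a dict with "K" (3x3 intrinsics, pixels), "R" (3x3) and "t" (3): a world point X has camera coordinates R X + t; the wrist camera has in their place "mount" (4x4, takes a point from camera to tool coordinates, whose origin is the TCP and whose axes are the flange's). Camera axes: x right, y down, z forward; pixel columns grow to the right and rows downward; lengths in mm; the calibration is good to about 2 mm. A picture is of the moment at which its call begins: read the wrist's pose just before it. camera_info takes no time and is no camera call.
- bot.job_done(): hands the job in; it is judged then, once.
The state is a dict: "time": time; "qpos": joint angles; "joint_vel": joint speeds; "joint_torque": joint torques, N m; "eef_pos": TCP position; "orientation": TCP orientation; "wrist_force": force on the tool from outside, world axes, zero at the start; "ft_torque": the same for the moment, N m; "width": finger opening in mm; "gripper_force": force on a finger pad.
Only numpy, scipy, OpenCV 4.12 (cv2) and the standard library are available. Lean on these libraries where they do the work, as an engineer would, in place of code of your own. Each camera call takes 0.05 s, during which the arm holds its last target. There are 200 camera calls.

### The job

Take the hand roller from its stand and roll it firmly and steadily along the laminate slats in the tray until every slat is flush with the wooden frame, pressing with some 15 to 20 newtons and never more than 30. Press with the roller's wheel only, never with the gripper; then set the roller back in its stand before letting go of it. Leave the fossil, the jar and the cardboard specimen box where they are.

Things in the scene. Friction and masses are not known exactly. Their poses are not given: they have to be found in the camera images.
- jig: green-rimmed steel tray fixed to the bench, 126 (x) x 246 (y) mm, rim 18 mm high; origin at the centre of its underside, on the bench. In it, centred, lies a firm dark wood board 92 (x) x 214 (y) mm with a facing of seven rigid cream and white laminate slats side by side along the tray's y axis, each 70 mm (x) by 25 mm (y), pitch 26 mm
- facing (a point): mark on the tray's centre line, 44 mm above its origin: the AVERAGE flush level only. The board lies on packing of unknown thickness, so its frame edge (flush level) is really 34 to 54 mm above the bench at the centre and may slope along y by up to 0.03 rad either way: feel for it. Raised slats stand up to 5 mm above the frame edge; the frame border beyond the end slats is 15.5 mm wide
- roller: hand roller, 0.5 kg (+-25 %): black wheel (radius 22, 52 mm wide, sprung: gives 1 mm per 12 N, up to 5 mm; free on an axle along the roller's x, so it rolls along its y), aluminium fork, crossbar 106 (x) x 24 (y) mm at 50 to 58 mm above the origin, red grip block on top. Origin at the lowest point of the wheel, in the middle; z up along the grip. Half a turn about z changes nothing
- grip (a point): centre of the roller's red upright grip block, 86 mm above the roller's origin; the block is 40 (x) x 30 (y) mm, from 58 to 114 mm above the origin; pinch it across its 30 mm (y) faces
- stand: grey roller stand fixed to the bench, base 120 (x) x 90 (y) mm, two walls 10 mm thick at x = +-47 mm, 62 mm high, carry the ends of the roller's crossbar; notches in their tops, 34 mm long in y, 12 mm deep, give the 24 mm crossbar 5 mm play each way. 84 mm are free between the walls for the 70 mm fork. Origin: centre of underside; parked roller has the stand's axes
- rest (a point): point of the stand where the roller's origin is when parked (on the stand's axis, 12 mm above the bench); axes of the stand
- wheel (a joint): turning angle of the roller's wheel in its fork (rad, 0 at the start, counts on over several turns, either sign)
- fossil: grey round fossil stone, 80 mm across, 27 mm high, origin under its centre; leave alone
- jar: amber glass jar with white cap, 60 mm across, 75 mm high, origin under its centre; leave alone
- specimen_box: open cardboard specimen box 90 x 120 x 30 mm, origin under its centre; leave alone
- slat0 (a joint): how far slat 0 (centre at y = -78 mm in the tray's frame) is pressed down, m: 0 = standing 5 mm proud, 0.005 = flush with the frame edge on its stop. It starts to sink at about 8 N, needs about 12 N to go fully down, and stays where it is pressed
- slat1 (a joint): how far slat 1 (centre at y = -52 mm in the tray's frame) is pressed down, m: 0 = standing 5 mm proud, 0.005 = flush with the frame edge on its stop. It starts to sink at about 8 N, needs about 12 N to go fully down, and stays where it is pressed
- slat2 (a joint): how far slat 2 (centre at y = -26 mm in the tray's frame) is pressed down, m: 0 = standing 5 mm proud, 0.005 = flush with the frame edge on its stop. It starts to sink at about 8 N, needs about 12 N to go fully down, and stays where it is pressed
- slat3 (a joint): how far slat 3 (centre at y = 0 mm in the tray's frame) is pressed down, m: 0 = standing 5 mm proud, 0.005 = flush with the frame edge on its stop. It starts to sink at about 8 N, needs about 12 N to go fully down, and stays where it is pressed
- slat4 (a joint): how far slat 4 (centre at y = 26 mm in the tray's frame) is pressed down, m: 0 = standing 5 mm proud, 0.005 = flush with the frame edge on its stop. It starts to sink at about 8 N, needs about 12 N to go fully down, and stays where it is pressed
- slat5 (a joint): how far slat 5 (centre at y = 52 mm in the tray's frame) is pressed down, m: 0 = standing 5 mm proud, 0.005 = flush with the frame edge on its stop. It starts to sink at about 8 N, needs about 12 N to go fully down, and stays where it is pressed
- slat6 (a joint): how far slat 6 (centre at y = 78 mm in the tray's frame) is pressed down, m: 0 = standing 5 mm proud, 0.005 = flush with the frame edge on its stop. It starts to sink at about 8 N, needs about 12 N to go fully down, and stays where it is pressed

How it is judged:
By the outcome, as a careful person would: the job done as asked, in the order asked, and still so for the second after the job is handed in, with the robot touching nothing.
It also fails if it takes over 72 s, if anything falls off the work surface, if the arm or the gripper's body presses on something with over 40 N, if the wrist force passes 120 N, or if a joint passes its speed limit or range.

## Working session

There is one attempt and no reset: what is moved stays moved. The work goes in short steps, Python scripts to look and compute and a shell command to move; the robot and the scene stay as the last step left them, time stands still between calls to the robot, and variables do not carry over. Pictures are saved under pics/ and viewed, at most 10 in all, crops included, and the job is handed in when it is done.

```bash
mkdir -p pics; cat > h.py <<'E'
import numpy as np,cv2
from cell import bot,get_image,camera_info
def pts(name,d,T=None):
    c=camera_info(name);K=np.array(c["K"]);v,u=np.indices(d.shape)
    P=np.stack([(u-K[0,2])/K[0,0]*d,(v-K[1,2])/K[1,1]*d,d],-1)
    if T is None: return (P-np.array(c["t"]))@np.array(c["R"])
    P=P@T[:3,:3].T+T[:3,3]; return P
E
python3 - <<'E'
from h import *
s=bot.observe();print(s)
ims=[]
for n in("scene","side"):
    im,d=get_image(n);np.savez(n,im=im,d=d);ims.append(im)
    c=camera_info(n);print(n,-np.array(c["R"]).T@np.array(c["t"]),(d==0).mean())
cv2.imwrite("pics/a.png",cv2.cvtColor(ims[0],cv2.COLOR_RGB2BGR))
cv2.imwrite("pics/b.png",cv2.cvtColor(ims[1],cv2.COLOR_RGB2BGR))
print(camera_info("wrist"))
E
```

```text
{'time': 0.0, 'qpos': array([-1.32476002,  0.57653043,  0.02483862,  1.43793436, -0.01498045,
        1.12895976, -0.05648128]), 'joint_vel': array([-3.42972506e-04,  1.29709895e-04,  1.22759623e-03, -1.52990606e-05,
        3.68062718e-05, -4.91498702e-05, -6.79982840e-04]), 'joint_torque': array([ 1.86574954e-05, -7.65733480e+01,  2.25033380e+00, -2.85974211e+01,
        1.54759304e-02,  1.21927267e-02, -8.04595004e-06]), 'eef_pos': array([218.47572617, 638.18677221, 230.43435235]), 'orientation': array([-8.52238741e-05,  1.64139274e-01,  9.86436830e-01, -8.19273784e-04]), 'wrist_force': array([-0.15471053,  0.39057311, -0.16244077]), 'ft_torque': array([-0.00354137, -0.05423787,  0.03780076]), 'gripper_force': 0.0, 'width': 85.31550931327821}
scene [1261.6512587   219.60552656  724.10519401] 0.0038350423177083335
side [ 300.50197282 -658.82100533  614.94463567] 0.0037892659505208335
{'K': array([[330.23177778,   0.        , 253.79150009],
       [  0.        , 330.23177778, 194.58766789],
       [  0.        ,   0.        ,   1.        ]]), 'mount': array([[ 7.63556562e-05, -9.62820590e-01, -2.70141639e-01,
         6.92686792e+01],
       [ 9.99999914e-01, -3.66807520e-05,  4.13385486e-04,
        -2.14725098e-01],
       [-4.07925056e-04, -2.70141648e-01,  9.62820504e-01,
        -1.42375890e+02],
       [ 0.00000000e+00,  0.00000000e+00,  0.00000000e+00,
         1.00000000e+00]])}
```

View pics/a.png

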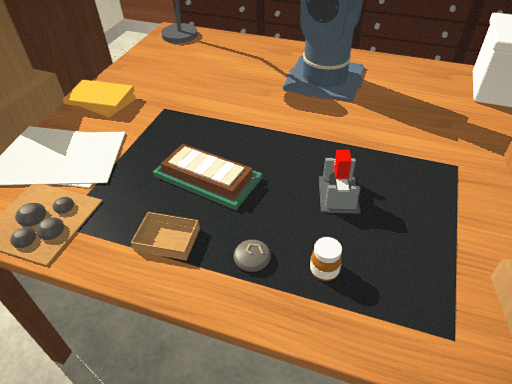

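View pics/b.png

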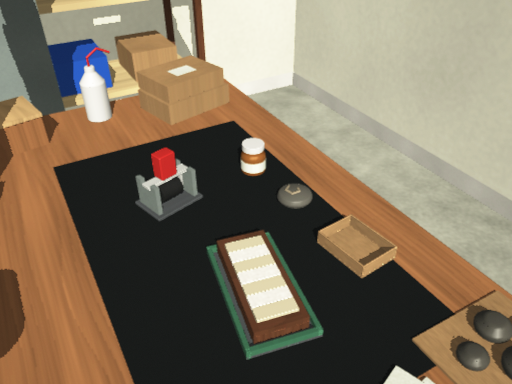

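The scene view shows the red grip at (343,163), the stand at about (340,195) and the tray at (208,172). The box is at (166,237), the fossil at (252,255) and the jar at (326,258). In the side view the grip is at (165,163) and the tray at (262,285).

```bash
python3 - <<'E'
from h import *
for n in("scene","side"):
    z=np.load(n+".npz");im,d=z["im"],z["d"];P=pts(n,d)
    h=cv2.cvtColor(im,cv2.COLOR_RGB2HSV);H,S,V=[h[...,i].astype(int) for i in range(3)]
    R=(P[...,0]>300)&(P[...,0]<950)&(abs(P[...,1])<500)&(d>0)
    red=((H<5)|(H>175))&(S>200)&(V>130)&R&(P[...,2]>60)
    q=P[red];top=q[q[:,2]>np.percentile(q[:,2],97)-4]
    print(n,"red",red.sum(),q.min(0),q.max(0),"top",top.mean(0),cv2.minAreaRect(top[:,:2].astype(np.float32)))
    c=q[:,:2].mean(0)
    st=(S<60)&(V>40)&R&(np.hypot(P[...,0]-c[0],P[...,1]-c[1])<100)&(P[...,2]>5)&(P[...,2]<66)
    q=P[st];print(" stand",len(q),cv2.minAreaRect(q[:,:2].astype(np.float32)),q[:,2].max())
    w=st&(P[...,2]>58);print(" wall tops",w.sum(),cv2.minAreaRect(P[w][:,:2].astype(np.float32)))
    gr=(H>60)&(H<95)&(S>90)&R&(P[...,2]>12)&(P[...,2]<25)
    q=P[gr];print(" green",gr.sum(),cv2.minAreaRect(q[:,:2].astype(np.float32)),np.median(q[:,2]))
    c=cv2.minAreaRect(q[:,:2].astype(np.float32))[0]
    near=(abs(P[...,0]-c[0])<150)&(abs(P[...,1]-c[1])<150)&(P[...,2]>28)&(P[...,2]<75)&R
    b=near&(S>60)&(V<110); print(" board z",np.percentile(P[b][:,2],[5,50,90,99]),cv2.minAreaRect(P[near][:,:2].astype(np.float32)))
    cr=near&(V>150);print(" slats",cr.sum(),np.percentile(P[cr][:,2],[2,50,98]),cv2.minAreaRect(P[cr][:,:2].astype(np.float32)))
E
```

```text
scene red 410 [511.49519025 133.18119521  71.25751871] [556.32897124 171.06198168 129.1385018 ] top [534.27495259 152.03923562 125.67769056] ((533.5101318359375, 151.870361328125), (41.1949462890625, 29.35354995727539), 17.131834030151367)
 stand 1259 ((533.52392578125, 161.135009765625), (121.4514389038086, 158.67263793945312), 13.971599578857422) 65.99551456298796
 wall tops 127 ((537.18359375, 154.99679565429688), (100.03687286376953, 69.32640075683594), 15.967981338500977)
 green 544 ((576.3577880859375, -175.48680114746094), (248.75721740722656, 127.77346801757812), 80.18694305419922) 17.2876425953419
 board z [28.62865656 35.0251206  40.57924388 42.8911945 ] ((573.6538696289062, -175.30184936523438), (218.9024200439453, 98.79054260253906), 79.59477996826172)
 slats 1503 [38.83046716 44.14386652 47.29106575] ((570.83349609375, -173.89068603515625), (208.3318634033203, 82.2149887084961), 79.58736419677734)
side red 572 [506.88813043 133.0491881   72.94808653] [551.5058929  169.01312034 127.29723369] top [528.72181532 151.04167848 124.79357968] ((529.2523803710938, 151.45484924316406), (39.459224700927734, 29.031408309936523), 20.75005340576172)
 stand 1591 ((529.7552490234375, 154.08892822265625), (120.0907211303711, 95.1194076538086), 16.126075744628906) 65.95085597289042
 wall tops 158 ((528.4130859375, 152.60134887695312), (106.78547668457031, 72.74088287353516), 15.231694221496582)
 green 1512 ((572.3275756835938, -172.1297607421875), (249.1109619140625, 127.45663452148438), 79.66858673095703) 17.137893875844185
 board z [31.52498433 38.24284832 41.18035849 42.7788928 ] ((572.2155151367188, -172.30130004882812), (218.18861389160156, 92.91529083251953), 79.80919647216797)
 slats 3488 [38.44070864 43.35965542 46.25201201] ((574.07568359375, -171.15264892578125), (189.29434204101562, 73.52713775634766), 79.49981689453125)
```

```bash
python3 -m pendant '[[0.026,-0.04,0,0.05,0.085],[0.026,-0.04,0,0.05,0.085],[0.026,-0.04,0,0.05,0.085],[0.026,-0.04,0,0.05,0.085],[0.026,-0.04,0,0.05,0.085],[0.026,-0.04,0,0.05,0.085],[0.026,-0.04,0,0.05,0.085],[0.026,-0.04,0,0.05,0.085]]'
```

```text
time: 0.9
eef_pos: [427.2, 316.8, 231.2]
orientation: [-0.0, -0.036, 0.999, -0.0]
wrist_force: [1.5, 0.6, -0.1]
width: 85.1
gripper_force: 0.0
```

```bash
python3 -m pendant '[[0.026,-0.041,0,0.05,0.085],[0.026,-0.041,0,0.05,0.085],[0.026,-0.041,0,0.05,0.085],[0.026,-0.041,0,0.055,0.085],[0,0,0,0,0.085]]'
cat >> h.py <<'E'
from scipy.spatial.transform import Rotation as Ro
def wrist():
    s=bot.observe();q=s["orientation"];T=np.eye(4)
    T[:3,:3]=Ro.from_quat([q[1],q[2],q[3],q[0]]).as_matrix();T[:3,3]=s["eef_pos"]
    im,d=get_image("wrist");return s,im,d,pts("wrist",d,T@np.array(camera_info("wrist")["mount"]))
def yaw(s):  # direction of tool y, deg
    q=s["orientation"];M=Ro.from_quat([q[1],q[2],q[3],q[0]]).as_matrix();return np.degrees(np.arctan2(M[1,1],M[0,1]))
E
python3 - <<'E'
from h import *
s,im,d,P=wrist();cv2.imwrite("pics/c.png",cv2.cvtColor(im,cv2.COLOR_RGB2BGR))
print(s["eef_pos"],yaw(s),s["qpos"])
h=cv2.cvtColor(im,cv2.COLOR_RGB2HSV);H,S,V=[h[...,i].astype(int) for i in range(3)]
red=((H<5)|(H>175))&(S>200)&(V>100)&(d>0)&(abs(P[...,0]-530)<70)
q=P[red];t=np.percentile(q[:,2],90);top=q[abs(q[:,2]-t)<3];print(t,cv2.minAreaRect(top[:,:2].astype(np.float32)))
w=(S<60)&(d>0)&(P[...,2]>57)&(P[...,2]<67)&(np.hypot(P[...,0]-531,P[...,1]-151)<80)
print("walls",w.sum(),cv2.minAreaRect(P[w][:,:2].astype(np.float32)))
w=(d>0)&(P[...,2]>3)&(P[...,2]<20)&(np.hypot(P[...,0]-531,P[...,1]-151)<85)
print("base",w.sum(),cv2.minAreaRect(P[w][:,:2].astype(np.float32)),np.median(P[w][:,2]))
E
```

```text
time: 1.4
eef_pos: [533.8, 146.5, 231.0]
orientation: [0.0, -0.133, 0.991, -0.002]
wrist_force: [-1.0, 0.4, -0.9]
width: 84.6
gripper_force: 0.0
[533.80346276 146.53036077 230.95389725] 105.26278156634777 [-0.33481815  0.39451034 -0.02934769  1.76256612  0.01833573  0.98503937
  1.46512843]
126.3778098694283 ((529.388671875, 153.92079162597656), (39.03947448730469, 29.308124542236328), 17.432233810424805)
walls 392 ((529.331787109375, 155.66513061523438), (106.33977508544922, 69.73699951171875), 16.155536651611328)
base 3760 ((521.3917846679688, 142.85171508789062), (142.35838317871094, 128.3831329345703), 16.150623321533203) 7.682091890927097
```

View pics/c.png

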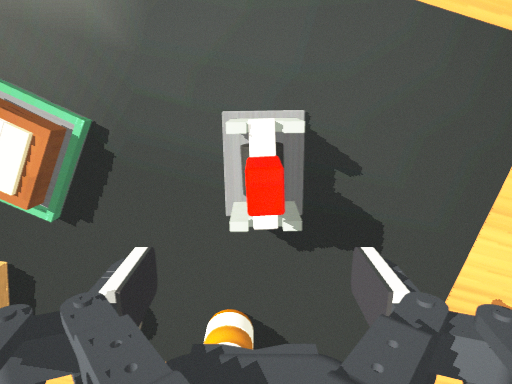

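The wrist view shows the grip at about (265,187) between the open pads, with the jar at (229,328), well clear. I'm descending to the grip.

```bash
python3 -m pendant '[[-0.004,0.006,0,0.015,0.085],[0,0,-0.04,0,0.085],[0,0,-0.04,0,0.085],[0,0,-0.04,0,0.085],[0,0,-0.022,0,0.085],[0,0,-0.01,0,0.085],[0,0,0,0,0.085]]'
```

```text
time: 2.15
eef_pos: [525.3, 162.2, 78.4]
orientation: [-0.001, -0.146, 0.989, 0.0]
wrist_force: [-0.3, 0.0, 0.3]
width: 84.9
gripper_force: 0.0
```

```bash
python3 -m pendant '[[0.0045,-0.009,0,-0.01,0.085],[0,0,0,0,0.085],[0,0,0,0,0.085]]'
```

```text
time: 2.45
eef_pos: [531.9, 151.3, 80.5]
orientation: [0.001, -0.139, 0.99, 0.0]
wrist_force: [0.5, 0.3, 0.5]
width: 85.0
gripper_force: 0.0
```

```bash
python3 -m pendant '[[0,0,0,0,0.085],[0,0,0,0,0.06],[0,0,0,0,0.045],[0,0,0,0,0.02],[0,0,0,0,0.02],[0,0,0,0,0.02],[0,0,0,0,0.02]]'
```

```text
time: 3.15
eef_pos: [531.1, 152.1, 79.4]
orientation: [0.0, -0.14, 0.99, 0.0]
wrist_force: [-1.6, 2.0, 3.9]
width: 29.5
gripper_force: 60.1
```

```bash
python3 -m pendant '[[0,0,0.01,0,0.02],[0,0,0.02,0,0.02],[0,0,0.025,0,0.02],[0,0,0.025,0,0.02],[0,0,0.025,0,0.02],[0,0,0,0,0.02],[0,0,0,0,0.02]]'; python3 -m pendant '[[0.007,-0.01,0,-0.05,0.02],[0.007,-0.01,0,-0.05,0.02],[0,0,0,-0.05,0.02],[0,0,0,-0.05,0.02],[0,0,0,0,0.02],[0,0,0,0,0.02]]'
python3 - <<'E'
from h import *
s,im,d,P=wrist();np.savez("w1",im=im,d=d,P=P);cv2.imwrite("pics/d.png",cv2.cvtColor(im,cv2.COLOR_RGB2BGR));print(s["wrist_force"],s["ft_torque"],s["eef_pos"],yaw(s))
E
```

```text
time: 3.85
eef_pos: [530.7, 151.2, 184.0]
orientation: [-0.0, -0.14, 0.99, -0.0]
wrist_force: [-0.5, -0.1, -5.9]
width: 29.6
gripper_force: 60.2
time: 4.45
eef_pos: [545.2, 130.7, 183.6]
orientation: [-0.001, -0.04, 0.999, -0.0]
wrist_force: [-0.5, -0.2, -4.9]
width: 29.6
gripper_force: 59.9
[-0.50954988 -0.24058976 -4.91370892] [-0.03437807  0.01305819  0.00548784] [545.2017912  130.74500526 183.56766871] 94.55797357390269
```

View pics/d.png

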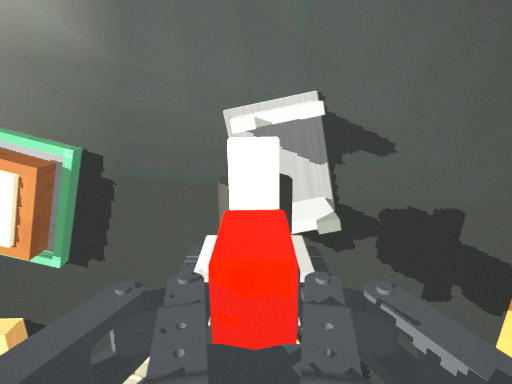

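The roller hangs upright in the grip, centred at (255,280). The empty stand is at (280,165) and one end of the tray shows on the left. I'm moving on towards the tray.

```bash
python3 -m pendant '[[0.005,-0.028,0,-0.032,0.02],[0.005,-0.028,0,-0.032,0.02],[0.005,-0.028,0,-0.032,0.02],[0.005,-0.028,0,-0.032,0.02],[0.005,-0.028,0,-0.032,0.02],[0,0,0,-0.032,0.02],[0,0,0,-0.032,0.02],[0,0,0,-0.032,0.02]]'
python3 - <<'E'
from h import *
s,im,d,P=wrist();np.savez("w2",im=im,d=d,P=P)
print(s["wrist_force"],s["eef_pos"],yaw(s))
h=cv2.cvtColor(im,cv2.COLOR_RGB2HSV);H,S,V=[h[...,i].astype(int) for i in range(3)]
gr=(H>60)&(H<95)&(S>90)&(d>0)&(P[...,2]>12)&(P[...,2]<24)&(P[...,1]<-20)
print("green",gr.sum(),cv2.minAreaRect(P[gr][:,:2].astype(np.float32)))
a=np.radians(79.8);c=np.array([574.3,-173.8]);D=P[...,:2]-c
Y=D@[np.cos(a),np.sin(a)];X=D@[np.sin(a),-np.cos(a)]
for nm,m in(("frame",(abs(X)<44)&(abs(X)>38.5)&(abs(Y)<105)),("slat",(abs(X)<28)&(abs(Y)<90))):
    m=m&(P[...,2]>28)&(P[...,2]<65)&(d>0)
    if nm=="frame": m&=(H<20)&(S>90)
    A=np.c_[Y[m],X[m],np.ones(m.sum())];z=P[...,2][m];k=np.ones(len(z),bool)
    for _ in range(4):
        p=np.linalg.lstsq(A[k],z[k],rcond=None)[0];r=z-A@p;k=abs(r)<2*r[k].std()
    print(nm,m.sum(),k.sum(),p,r[k].std())
    for i in range(7):
        b=m&(abs(Y-(i-3)*26)<11)
        if b.sum()>5: print(i,b.sum(),np.median(P[...,2][b]).round(2),end="; ")
    print()
E
```

```text
time: 5.3
eef_pos: [570.0, -7.5, 184.1]
orientation: [-0.0, 0.088, 0.996, 0.0]
wrist_force: [-0.3, -0.8, -5.5]
width: 29.4
gripper_force: 60.4
[-0.28181847 -0.79358927 -5.53546599] [569.98746332  -7.49332822 184.11600704] 79.87087240947146
green 3459 ((574.6340942382812, -161.69296264648438), (224.54925537109375, 126.70585632324219), 79.72342681884766)
frame 2055 1805 [ 2.07202939e-02 -4.49557163e-04  3.95438168e+01] 0.48759340378576316
0 68 38.02; 1 263 38.49; 2 260 39.03; 3 267 39.53; 4 266 40.1; 5 261 40.63; 6 262 41.14; 
slat 10033 8796 [ 2.13346291e-02 -5.47078623e-04  4.38345447e+01] 0.5807518125702855
0 125 42.67; 1 1376 42.77; 2 1378 42.85; 3 1403 44.22; 4 1394 44.63; 5 1399 45.11; 6 1406 45.2;
```

```bash
python3 -m pendant '[[0.006,-0.03,0,0,0.02],[0.006,-0.03,0,0,0.02],[0.005,-0.029,0,0,0.02],[0,0,-0.03,0,0.02],[0,0,-0.02,0,0.02],[0,0,-0.01,0,0.02],[0,0,0,0,0.02],[0,0,0,0,0.02]]'
python3 -c "
from h import *
s=bot.observe();print(s['eef_pos'],yaw(s),s['wrist_force'])"
```

```text
time: 6.15
eef_pos: [587.6, -96.8, 124.9]
orientation: [0.0, 0.087, 0.996, 0.0]
wrist_force: [0.9, 0.0, -5.1]
width: 29.2
gripper_force: 60.6
[587.62751099 -96.79166889 124.92485173] 79.98610868104385 [ 0.85409747  0.02514113 -5.14421655]
```

```bash
python3 -m pendant '[[0,0,-0.004,0,0.02],[0,0,-0.004,0,0.02],[0,0,-0.002,0,0.02],[0,0,-0.002,0,0.02],[0,0,-0.001,0,0.02],[0,0,0,0,0.02],[0,0,0,0,0.02]]'; python3 -m pendant '[[0,0,-0.001,0,0.02],[0,0,-0.001,0,0.02],[0,0,0,0,0.02],[0,0,0,0,0.02]]'
```

```text
time: 6.85
eef_pos: [587.3, -97.4, 111.7]
orientation: [0.0, 0.088, 0.996, 0.0]
wrist_force: [-1.7, 0.6, 2.8]
width: 29.8
gripper_force: 61.6
time: 7.25
eef_pos: [587.3, -97.4, 109.4]
orientation: [0.0, 0.088, 0.996, -0.0]
wrist_force: [-1.6, 0.2, 5.3]
width: 29.5
gripper_force: 61.7
```

```bash
python3 -m pendant '[[0,0,-0.0005,0,0.02],[0,0,-0.0005,0,0.02],[0,0,0,0,0.02],[0,0,0,0,0.02]]'; python3 -m pendant '[[0,0,-0.0005,0,0.02],[0,0,0,0,0.02],[0,0,0,0,0.02]]'
```

```text
time: 7.65
eef_pos: [587.3, -97.4, 108.5]
orientation: [0.0, 0.088, 0.996, -0.0]
wrist_force: [-2.8, 0.3, 5.3]
width: 29.2
gripper_force: 61.7
time: 7.95
eef_pos: [587.3, -97.4, 108.0]
orientation: [0.0, 0.088, 0.996, -0.0]
wrist_force: [-1.5, 0.6, 5.9]
width: 29.3
gripper_force: 61.8
```

```bash
python3 -m pendant '[[0,0,-0.0005,0,0.02],[0,0,0,0,0.02],[0,0,0,0,0.02]]'; python3 -m pendant '[[0,0,-0.0005,0,0.02],[0,0,0,0,0.02],[0,0,0,0,0.02]]'
```

```text
time: 8.25
eef_pos: [587.4, -97.4, 107.7]
orientation: [0.0, 0.088, 0.996, 0.0]
wrist_force: [-2.2, 1.2, 9.0]
width: 29.6
gripper_force: 62.1
time: 8.55
eef_pos: [587.4, -97.5, 107.5]
orientation: [0.0, 0.088, 0.996, -0.0]
wrist_force: [-3.3, 0.5, 11.0]
width: 29.3
gripper_force: 62.3
```

```bash
python3 -m pendant '[[-0.0006,-0.0032,-0.00007,0,0.02],[-0.0006,-0.0032,-0.00007,0,0.02],[-0.0006,-0.0032,-0.00007,0,0.02]]'; python3 -m pendant '[[-0.0006,-0.0032,-0.00007,0,0.02],[-0.0006,-0.0032,-0.00007,0,0.02],[-0.0006,-0.0032,-0.00007,0,0.02]]'
```

```text
time: 8.85
eef_pos: [586.2, -105.3, 107.4]
orientation: [0.001, 0.087, 0.996, 0.001]
wrist_force: [-1.7, 3.7, 11.1]
width: 29.3
gripper_force: 62.5
time: 9.15
eef_pos: [584.3, -116.8, 107.1]
orientation: [0.001, 0.088, 0.996, -0.0]
wrist_force: [-1.8, 1.0, 10.4]
width: 29.3
gripper_force: 62.1
```

```bash
python3 -m pendant '[[-0.0006,-0.0032,-0.0001,0,0.02],[-0.0006,-0.0032,-0.0001,0,0.02],[-0.0006,-0.0032,-0.0001,0,0.02],[-0.0006,-0.0032,-0.0001,0,0.02]]'; python3 -m pendant '[[-0.0006,-0.0032,-0.00007,0,0.02],[-0.0006,-0.0032,-0.00007,0,0.02],[-0.0006,-0.0032,-0.00007,0,0.02],[-0.0006,-0.0032,-0.00007,0,0.02]]'
```

```text
time: 9.55
eef_pos: [582.5, -127.5, 106.9]
orientation: [0.001, 0.087, 0.996, 0.001]
wrist_force: [-0.9, 6.7, 11.2]
width: 29.2
gripper_force: 62.3
time: 9.95
eef_pos: [579.9, -142.5, 106.6]
orientation: [0.001, 0.088, 0.996, -0.0]
wrist_force: [-0.5, 0.0, 10.6]
width: 29.1
gripper_force: 62.2
```

```bash
python3 -m pendant '[[-0.0006,-0.0032,-0.0001,0,0.02],[-0.0006,-0.0032,-0.0001,0,0.02],[-0.0006,-0.0032,-0.00007,0,0.02],[-0.0006,-0.0032,-0.00007,0,0.02],[-0.0006,-0.0032,-0.00007,0,0.02]]'; python3 -m pendant '[[-0.0006,-0.0032,-0.00007,0,0.02],[-0.0006,-0.0032,-0.00007,0,0.02],[-0.0006,-0.0032,-0.00007,0,0.02],[-0.0006,-0.0032,-0.00007,0,0.02],[-0.0006,-0.0032,-0.00007,0,0.02]]'
```

```text
time: 10.45
eef_pos: [577.5, -156.7, 106.3]
orientation: [0.002, 0.087, 0.996, 0.001]
wrist_force: [-0.4, 3.2, 10.6]
width: 29.3
gripper_force: 62.6
time: 10.95
eef_pos: [574.4, -174.7, 106.0]
orientation: [0.002, 0.088, 0.996, -0.0]
wrist_force: [0.5, 0.2, 9.8]
width: 29.5
gripper_force: 62.2
```

```bash
python3 -m pendant '[[-0.0006,-0.0032,-0.00008,0,0.02],[-0.0006,-0.0032,-0.00008,0,0.02],[-0.0006,-0.0032,-0.00007,0,0.02],[-0.0006,-0.0032,-0.00007,0,0.02]]'
```

```text
time: 11.35
eef_pos: [572.4, -186.5, 105.8]
orientation: [0.002, 0.087, 0.996, 0.0]
wrist_force: [0.3, 1.2, 10.3]
width: 29.3
gripper_force: 62.3
```

```bash
python3 -m pendant '[[-0.0006,-0.0032,-0.00015,0,0.02],[-0.0006,-0.0032,-0.00015,0,0.02],[-0.0006,-0.0032,-0.00015,0,0.02],[-0.0006,-0.0032,-0.00007,0,0.02],[-0.0006,-0.0032,-0.00007,0,0.02]]'; python3 -m pendant '[[-0.0006,-0.0032,-0.00007,0,0.02],[-0.0006,-0.0032,-0.00007,0,0.02],[-0.0006,-0.0032,-0.00007,0,0.02],[-0.0006,-0.0032,-0.00007,0,0.02],[-0.0006,-0.0032,-0.00007,0,0.02]]'
```

```text
time: 11.85
eef_pos: [569.7, -202.4, 105.3]
orientation: [0.002, 0.088, 0.996, 0.0]
wrist_force: [2.2, 6.0, 12.0]
width: 29.3
gripper_force: 62.5
time: 12.35
eef_pos: [566.6, -219.6, 105.1]
orientation: [0.003, 0.088, 0.996, -0.0]
wrist_force: [1.6, 0.2, 10.5]
width: 29.3
gripper_force: 62.3
```

```bash
python3 -m pendant '[[-0.0006,-0.0032,-0.00007,0,0.02],[-0.0006,-0.0032,-0.00007,0,0.02],[-0.0006,-0.0032,-0.00007,0,0.02],[-0.0006,-0.0032,-0.00007,0,0.02],[-0.0006,-0.0032,-0.00007,0,0.02]]'; python3 -m pendant '[[-0.0006,-0.0032,-0.00007,0,0.02],[-0.0006,-0.0032,-0.00007,0,0.02],[-0.0006,-0.0032,-0.00007,0,0.02],[-0.0006,-0.0032,-0.00007,0,0.02]]'
```

```text
time: 12.85
eef_pos: [564.1, -233.9, 104.7]
orientation: [0.003, 0.087, 0.996, 0.0]
wrist_force: [2.6, 3.4, 11.2]
width: 29.7
gripper_force: 62.7
time: 13.25
eef_pos: [561.5, -248.6, 104.5]
orientation: [0.003, 0.088, 0.996, -0.001]
wrist_force: [2.8, -0.6, 9.5]
width: 29.5
gripper_force: 62.2
```

```bash
python3 -m pendant '[[-0.0006,-0.0032,-0.0002,0,0.02],[-0.0006,-0.0032,-0.0002,0,0.02],[-0.0006,-0.0032,-0.0001,0,0.02],[0,0,-0.0002,0,0.02],[0,0,0,0,0.02]]'
```

```text
time: 13.75
eef_pos: [559.8, -258.8, 104.1]
orientation: [0.003, 0.088, 0.996, -0.001]
wrist_force: [2.4, -1.2, 11.2]
width: 29.6
gripper_force: 62.4
```

```bash
python3 -m pendant '[[0.0006,0.0032,-0.0001,0,0.02],[0.0006,0.0032,0,0,0.02],[0.0006,0.0032,0.00007,0,0.02],[0.0006,0.0032,0.00007,0,0.02],[0.0006,0.0032,0.00007,0,0.02]]';  python3 -m pendant '[[0.0006,0.0032,0.00007,0,0.02],[0.0006,0.0032,0.00007,0,0.02],[0.0006,0.0032,0.00007,0,0.02],[0.0006,0.0032,0.00007,0,0.02],[0.0006,0.0032,0.00007,0,0.02],[0.0006,0.0032,0.00007,0,0.02],[0.0006,0.0032,0.00007,0,0.02],[0.0006,0.0032,0.00007,0,0.02]]'
```

```text
time: 14.25
eef_pos: [562.6, -242.6, 104.3]
orientation: [0.003, 0.088, 0.996, -0.001]
wrist_force: [1.7, -1.2, 12.9]
width: 29.5
gripper_force: 62.4
time: 15.05
eef_pos: [566.9, -216.9, 104.7]
orientation: [0.002, 0.088, 0.996, -0.001]
wrist_force: [0.6, -1.3, 13.8]
width: 29.6
gripper_force: 62.5
```

```bash
python3 -m pendant '[[0.0006,0.0032,0.0001,0,0.02],[0.0006,0.0032,0.0001,0,0.02],[0.0006,0.0032,0.0001,0,0.02],[0.0006,0.0032,0.00007,0,0.02],[0.0006,0.0032,0.00007,0,0.02],[0.0006,0.0032,0.00007,0,0.02],[0.0006,0.0032,0.00007,0,0.02],[0.0006,0.0032,0.00007,0,0.02]]'; python3 -m pendant '[[0.0006,0.0032,0.0001,0,0.02],[0.0006,0.0032,0.0001,0,0.02],[0.0006,0.0032,0.0001,0,0.02],[0.0006,0.0032,0.00007,0,0.02],[0.0006,0.0032,0.00007,0,0.02],[0.0006,0.0032,0.00007,0,0.02],[0.0006,0.0032,0.00007,0,0.02],[0.0006,0.0032,0.00007,0,0.02]]'
```

```text
time: 15.85
eef_pos: [571.3, -191.1, 105.2]
orientation: [0.002, 0.088, 0.996, -0.001]
wrist_force: [-1.5, -1.4, 13.7]
width: 29.6
gripper_force: 62.5
time: 16.65
eef_pos: [575.6, -165.3, 105.7]
orientation: [0.002, 0.088, 0.996, -0.001]
wrist_force: [-1.6, -1.8, 14.3]
width: 29.2
gripper_force: 62.5
```

```bash
python3 -m pendant '[[0.0006,0.0032,0.00007,0,0.02],[0.0006,0.0032,0.00007,0,0.02],[0.0006,0.0032,0.00007,0,0.02],[0.0006,0.0032,0.00007,0,0.02],[0.0006,0.0032,0.00007,0,0.02],[0.0006,0.0032,0.00007,0,0.02],[0.0006,0.0032,0.00007,0,0.02],[0.0006,0.0032,0.00007,0,0.02]]'; python3 -m pendant '[[0.0006,0.0032,0.00007,0,0.02],[0.0006,0.0032,0.00007,0,0.02],[0.0006,0.0032,0.00007,0,0.02],[0.0006,0.0032,0.00007,0,0.02],[0.0006,0.0032,0.00007,0,0.02],[0.0006,0.0032,0.00007,0,0.02],[0.0006,0.0032,0.00007,0,0.02],[0.0006,0.0032,0.00007,0,0.02]]'
```

```text
time: 17.45
eef_pos: [580.1, -139.7, 106.2]
orientation: [0.001, 0.088, 0.996, -0.0]
wrist_force: [-3.0, 0.1, 15.3]
width: 29.6
gripper_force: 62.5
time: 18.25
eef_pos: [584.5, -113.9, 106.6]
orientation: [0.001, 0.088, 0.996, -0.0]
wrist_force: [-4.1, 0.1, 15.0]
width: 29.7
gripper_force: 62.4
```

```bash
python3 -m pendant '[[0.0006,0.0032,0.0002,0,0.02],[0.0006,0.0032,0.0002,0,0.02],[0.0006,0.0032,0.0002,0,0.02],[0.0006,0.0032,0.00007,0,0.02],[0.0006,0.0032,0.00007,0,0.02],[0.0006,0.0032,0.00007,0,0.02],[0,0,0,0,0.02]]'; python3 -m pendant '[[0,0,0.002,0,0.02],[0,0,0.005,0,0.02],[0,0,0.02,0,0.02],[0,0,0.025,0,0.02],[0,0,0.025,0,0.02],[0.005,0.02,0,0,0.02],[0,0,0,0,0.02]]'
```

```text
time: 18.95
eef_pos: [588.0, -94.0, 107.2]
orientation: [0.0, 0.088, 0.996, 0.0]
wrist_force: [-4.4, 0.5, 13.9]
width: 28.8
gripper_force: 62.1
time: 19.65
eef_pos: [593.5, -70.9, 183.3]
orientation: [0.0, 0.086, 0.996, 0.001]
wrist_force: [-0.8, 0.5, -5.3]
width: 29.3
gripper_force: 60.9
```

```bash
python3 -m pendant '[[-0.008,0.021,0,0,0.02],[-0.008,0.021,0,0,0.02],[-0.008,0.021,0,0,0.02],[0,0,0,0,0.02],[0,0,0,0,0.02]]'
python3 - <<'E'
from h import *
s,im,d,P=wrist();np.savez("w3",im=im,d=d,P=P);cv2.imwrite("pics/e.png",cv2.cvtColor(im,cv2.COLOR_RGB2BGR))
print(s["wrist_force"],s["eef_pos"],yaw(s))
a=np.radians(79.8)
for f in("w2","w3"):
    P=np.load(f+".npz")["P"];D=P[...,:2]-[573.3,-173.6];Y=D@[np.cos(a),np.sin(a)];X=D@[np.sin(a),-np.cos(a)]
    for i in range(7):
        b=(abs(Y-(i-3)*26)<9)&(P[...,2]>28)&(P[...,2]<65);fr=b&(abs(X)>38.5)&(abs(X)<44);sl=b&(abs(X)<28)
        print(i,sl.sum(),fr.sum(),(P[sl][:,2].mean()-P[fr][:,2].mean()).round(2),end="; ")
    print()
E
```

```text
time: 20.15
eef_pos: [568.3, -10.9, 182.6]
orientation: [-0.001, 0.087, 0.996, -0.0]
wrist_force: [0.0, -0.5, -5.3]
width: 29.3
gripper_force: 60.9
[ 0.01391182 -0.46155813 -5.30503767] [568.26169327 -10.90387352 182.58407791] 80.00315637824572
0 63 62 4.57; 1 1129 216 4.22; 2 1133 221 3.82; 3 1147 232 4.74; 4 1153 215 4.55; 5 1152 228 4.48; 6 1150 214 3.96; 
0 349 77 -0.0; 1 1103 214 -0.06; 2 1110 227 -0.06; 3 1114 220 -0.04; 4 1111 222 0.0; 5 1119 219 -0.01; 6 1134 229 -0.13;
```

View pics/e.png

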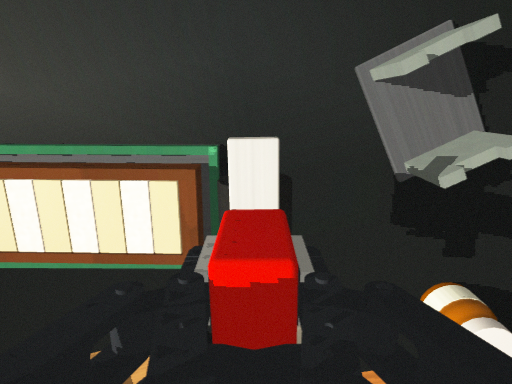

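All seven slats now measure flush, within 0.13 mm of the frame. In the picture they lie level between x = 0 and 180, and the stand is at (440,110). I'm taking the roller back to the stand.

```bash
python3 -m pendant '[[-0.0047,0.0204,0,0.057,0.02],[-0.0047,0.0204,0,0.057,0.02],[-0.0047,0.0204,0,0.057,0.02],[-0.0047,0.0204,0,0.057,0.02],[-0.0047,0.0204,0,0.057,0.02],[-0.0047,0.0204,0,0.057,0.02],[-0.0047,0.0204,0,0.057,0.02],[-0.0047,0.0204,0,0.057,0.02]]'; python3 -m pendant '[[0,0,0,0,0.02],[0,0,0,0,0.02],[0,0,0,0,0.02]]'
python3 -c "
from h import *
s=bot.observe();print(s['eef_pos'],yaw(s),s['wrist_force'])"
```

```text
time: 21.0
eef_pos: [530.6, 153.8, 183.3]
orientation: [0.0, -0.142, 0.99, -0.0]
wrist_force: [0.7, -0.5, -4.7]
width: 28.9
gripper_force: 60.7
time: 21.3
eef_pos: [531.2, 151.5, 183.2]
orientation: [-0.0, -0.139, 0.99, -0.0]
wrist_force: [-0.2, 0.5, -5.1]
width: 29.1
gripper_force: 60.9
[531.21790226 151.49552048 183.20612999] 106.02981192832993 [-0.21334342  0.53493405 -5.10708199]
```

```bash
python3 -m pendant '[[0,0,-0.03,0,0.02],[0,0,-0.03,0,0.02],[0,0,-0.02,0,0.02],[0,0,-0.007,0,0.02],[0,0,-0.003,0,0.02],[0,0,0,0,0.02]]'; python3 -m pendant '[[0,0,-0.003,0,0.02],[0,0,-0.003,0,0.02],[0,0,-0.003,0,0.02],[0,0,-0.002,0,0.02],[0,0,0,0,0.02],[0,0,0,0,0.02]]'
```

```text
time: 21.9
eef_pos: [531.6, 151.8, 93.8]
orientation: [0.0, -0.139, 0.99, -0.0]
wrist_force: [0.2, 0.3, -5.3]
width: 29.6
gripper_force: 60.6
time: 22.5
eef_pos: [531.1, 152.1, 82.3]
orientation: [-0.0, -0.14, 0.99, -0.0]
wrist_force: [0.6, -0.1, -4.9]
width: 29.5
gripper_force: 60.7
```

```bash
python3 -m pendant '[[0,0,-0.001,0,0.02],[0,0,-0.001,0,0.02],[0,0,-0.0005,0,0.02],[0,0,0,0,0.02],[0,0,0,0,0.02]]'; python3 -m pendant '[[0,0,-0.0005,0,0.02],[0,0,0,0,0.02],[0,0,0,0,0.02]]'
```

```text
time: 23.0
eef_pos: [531.1, 152.0, 79.8]
orientation: [0.0, -0.14, 0.99, -0.0]
wrist_force: [0.3, 0.5, -6.3]
width: 29.2
gripper_force: 60.7
time: 23.3
eef_pos: [531.1, 152.0, 79.5]
orientation: [0.0, -0.14, 0.99, -0.0]
wrist_force: [-1.2, -0.2, -0.8]
width: 29.4
gripper_force: 61.2
```

```bash
python3 -m pendant '[[0,0,-0.0003,0,0.02],[0,0,0,0,0.02],[0,0,0,0,0.035],[0,0,0,0,0.05],[0,0,0,0,0.07],[0,0,0,0,0.085],[0,0,0,0,0.085],[0,0,0,0,0.085]]'; python3 -m pendant '[[0,0,0,0,0.085],[0,0,0.02,0,0.085],[0,0,0.03,0,0.085],[0,0,0.04,0,0.085],[0,0,0.04,0,0.085],[0,0,0.03,0,0.085],[0,0,0,0,0.085],[0,0,0,0,0.085]]'
python3 - <<'E'
from h import *
s,im,d,P=wrist();cv2.imwrite("pics/f.png",cv2.cvtColor(im,cv2.COLOR_RGB2BGR))
h=cv2.cvtColor(im,cv2.COLOR_RGB2HSV);H,S,V=[h[...,i].astype(int) for i in range(3)]
red=((H<5)|(H>175))&(S>200)&(V>100)&(d>0)&(abs(P[...,0]-530)<70)
q=P[red];t=np.percentile(q[:,2],90);top=q[abs(q[:,2]-t)<3];print(t,cv2.minAreaRect(top[:,:2].astype(np.float32)))
im,d=get_image("scene");P=pts("scene",d)
z0=np.load("scene.npz");df=abs(im.astype(int)-z0["im"]).max(-1)>40
cv2.imwrite("pics/g.png",cv2.cvtColor(im,cv2.COLOR_RGB2BGR))
for nm,(u,v) in dict(box=(166,237),fossil=(252,255),jar=(326,258)).items(): print(nm,df[v-25:v+25,u-30:u+30].sum())
E
```

```text
time: 24.1
eef_pos: [531.1, 152.0, 78.9]
orientation: [0.0, -0.14, 0.99, -0.0]
wrist_force: [-0.6, -0.2, 0.3]
width: 85.1
gripper_force: 0.0
time: 24.9
eef_pos: [531.2, 152.1, 239.4]
orientation: [0.001, -0.14, 0.99, 0.0]
wrist_force: [-0.3, -0.2, 0.1]
width: 85.3
gripper_force: 0.0
126.38955154932796 ((529.9434204101562, 152.13043212890625), (39.10246276855469, 29.426023483276367), 16.91840934753418)
box 0
fossil 0
jar 0
```

View pics/f.png

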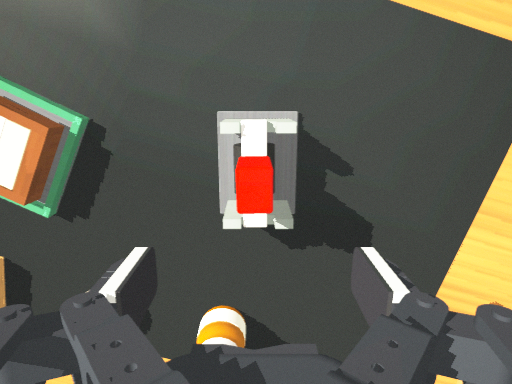

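View pics/g.png

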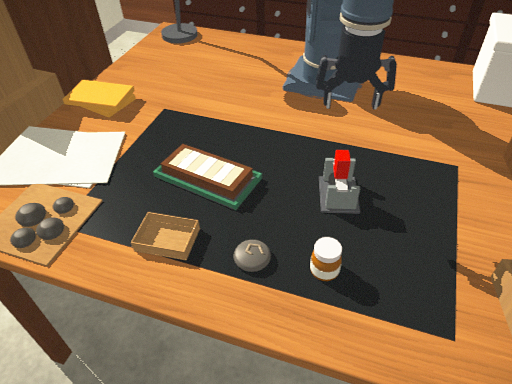

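The roller is seated in its stand, with the grip at (254,185) in the wrist view and its top at 126.4 mm, as at the start. The box, fossil and jar haven't moved, and the gripper is clear of everything.

```bash
python3 -c "
from cell import bot
print(bot.job_done())"
```

```text
the job is handed in; nothing more can be done
None
```

All seven slats were rolled flush with the frame, at about 15–20 N in the force readings taken during the rolling. The roller is back in its stand, the fossil, jar and box weren't moved, and the job was handed in at about 25 s of the 72 s allowed.

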